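Lock the grain hopper and hang the sample pail

TASK

Turn the steel lock collar on the collection hopper clockwise (seen from above) by its lever until its white pointer ridge lines up with the single white bar on the hopper's gray cap, the locked mark, and leave it there. Then hang the small aluminium pail by its handle on the hook of the stand, so that it hangs free and still. Leave the other loose things where they are.

Things in the scene. Friction and masses are not known exactly. Their poses are not given: they have to be found in the camera images.
- collar (a joint): angle of the lock collar about the hopper's vertical axis (rad). 0 = pointer between the two small round studs (open), grows clockwise seen from above; 1.40 = pointer at the single bar (locked); hard stop only at 1.9, so the collar can overrun. It stays where left; turning takes about 4 N at the lever. It starts between 0.1 and 0.6.
- collar_axis (a point): point on the vertical axis of hopper and collar, 150 mm above the counter. The hopper is a steel drum of 62 mm radius, cap top at 157 mm; the collar is a steel ring of 80 mm outer radius, 130 to 148 mm above the counter. A chute slopes from the hopper (under the collar) up to the tall meter box, away from the lever's arc.
- collar_grip (a point): point to grip on the collar's lever, on the lever's radial line 100 mm from the axis, 150 mm above the counter. The lever is an upright steel bar, 14 mm wide across (tangentially), from 79 to 119 mm out from the axis, 130 to 160 mm above the counter; nothing stands below it or beside it. The white pointer ridge (14 x 8 mm) lies on the ring's top on the same radial line.
- lock_mark (a point): locked mark: centre of the top of the single raised white bar (26 x 8 mm, radial) on the hopper's gray cap, 50 mm from the axis; fixed. The open mark is two small white round studs.
- pail: open aluminium pail, rim radius 42 mm, 85 mm high, 0.13 to 0.25 kg; origin at the centre of its underside, z up. A stiff steel handle of 8 mm round bar arches over it in its y-z plane: uprights at y = -58 and +58 mm, top bar along y, 116 mm long, its centreline 150 mm above the underside. 61 mm free between rim and bar.
- pail_bar (a point): middle of the pail handle's top bar, on its centreline
- hook: fixed hook stand, origin under its post, on the counter. Post radius 7 mm, 246 mm high, at the origin; foot plate 130 x 100 x 12 mm. From the post an 8 mm round arm runs to its own -x, sinking from height 240 mm to 230 mm (centreline) at x = -75 mm (the seat), then rises to the tip at x = -108 mm, height 249 mm (tip's top at 253 mm).
- hook_seat (a point): lowest place of the hook, top surface of the arm, 234 mm above the counter; a hung bar's centreline lies 4 mm above it. Axes as hook (x from tip towards the post).
- beaker: frosted-glass beaker, open cup of rim radius 35, 90 high; bystander (mm), origin under its centre
- tamper: steel tamper, foot radius 29, 98 high, knob on a stem; bystander (mm), origin under its centre
- scoop: red aluminium scoop lying on its base, 190 long, 70 wide, 40 high; x towards its mouth, origin under the back wall of the blade, handle to -x (bystander, mm)
- spare_lid: gray plastic lid with a knob, radius 50, 28 high, lying on the counter; bystander (mm), origin under its centre
- can: plain aluminium can WITHOUT a handle, rim radius 42, 85 high; bystander (mm), origin under its centre
- brush: small hand brush lying flat, handle along its -x; bystander (mm), origin under its centre

How it is judged:
By the outcome, as a careful person would: the job done as asked, in the order asked, and still so for the second after the job is handed in, with the robot touching nothing.
It also fails if it takes over 67 s, if anything falls off the work surface, if the arm or the gripper's body presses on something with over 40 N, if the wrist force passes 120 N, or if a joint passes its speed limit or range.

ROBOT

A 6-joint arm with a two-finger parallel gripper is mounted at the origin on the work surface. World frame = base frame: x ahead of the robot, y to its left, z up, the work surface at z = 0. Lengths are in m, angles in rad, forces in N, time in s.
With the tool pointing down it reaches from about 0.375 to 0.975 m from the base axis. Payload 3.8 kg.
Tool frame: the origin (TCP) lies on the centre line of the jaws, within the pads' length; the fingertips stand 11 mm ahead of it and the grasp point (between the pads) lies 8 mm behind it (manip.nose_length is the z of the fingertips in the tool frame, in m); z points along the fingers, x is the direction in which the jaws open and shut, and the axes are right-handed (so a half turn about z gives the same grasp; the last joint's range is limited). The gripper opens to 85 mm and grips with 20 to 120 N. Pads are 22 mm wide; open, the fingers measure 114 mm over their backs; the gripper's body (76 mm by 85 mm) begins 54 mm behind the grasp point. The pads swing forward as they close: fully open they stand 13 mm farther back than shut.
Start: joints at [1.255, 0.264, 1.604, -0, 1.274, -0.037], TCP at [0.186, 0.649, 0.242] pointing down, gripper open.
Joint ranges: [-2.63, 2.63], [-0.94, 2.18], [0.31, 2.57], [-1.31, 4.45], [0, 2.66], [-2.55, 2.55]. Speed limits (rad/s): [2.57, 2.57, 3.14, 3.14, 3.14, 3.14].

INTERFACE

Orientations are given as a rotation vector (axis times angle).
In Python, from workcell import manip gives the robot as it stands. Calls block until the motion is done:
- manip.move_to(position, orientation): joint-space move of the TCP to a pose.
- manip.move_l(position, frame=None, rate=0.15, max_force=None): straight line of the TCP; frame=None keeps the orientation; rate is the mean speed in m/s. With max_force (N) it stops when the force on the tool has changed by that much, and returns True; else False.
- manip.set_joints(angles): joint-space move.
- manip.set_gripper(opening, strength=None): finger opening in m; strength is the grip in N (None keeps the last); returns when the fingers have stopped.
- manip.dwell(seconds).
- manip.solve_ik(position, orientation): joint angles nearest the present ones, or None.
- manip.read_camera(name): name is "scene" or "top"; returns a dict with "pixels" (400x640x3 uint8, red, green, blue), "z_map" (400x640 float32, m along the optical axis (not along the pixel's ray), 0 where there is no reading), "mtx" (3x3 intrinsics, pixels), "world_to_cam" (4x4, takes a point from world to camera coordinates). Camera axes: x right, y down, z forward; pixel columns grow to the right and rows downward; lengths in m; the calibration is good to about 2 mm. A picture is of the moment at which its call begins.
A pose or a line that the arm cannot do raises manip.MotionError and nothing moves.
- manip.finish_job(): hands the job in, once; it reports no verdict.
Readings, each from a call of its own:
- manip.current_clock(): time.
- manip.current_q(): joint angles.
- manip.current_qd(): joint speeds.
- manip.current_tau(): joint torques, N m.
- manip.current_ee_pos(): TCP position.
- manip.current_orientation(): TCP orientation.
- manip.current_wrist_force(): force on the tool from outside, world axes, zero at the start.
- manip.current_wrist_torque(): the same for the moment, N m.
- manip.current_gripper_width(): finger opening in m.
Only numpy, scipy, OpenCV 4.12 (cv2) and the standard library are available. Lean on these libraries where they do the work, as an engineer would, in place of code of your own. Each camera call takes 0.05 s, during which the arm holds its last target. There are 200 camera calls.

## Working session

There is one attempt and no reset: what is moved stays moved. The work goes in short steps, each a Python script; the robot and the scene stay as the last script left them, time stands still between calls to the robot, and variables do not carry over. Pictures are saved under pics/ and viewed, about 8 in all and at most 12, crops included, and the job is handed in when it is done.

```bash
mkdir -p pics
cat > h.py <<'E'
import numpy as np, cv2
from workcell import manip
def shot(name,save=None):
    c=manip.read_camera(name)
    if save: cv2.imwrite('pics/'+save,cv2.cvtColor(c['pixels'],cv2.COLOR_RGB2BGR))
    np.savez(f'{name}.npz',**c)
    return c
def cloud(c):
    z=c['z_map'];K=c['mtx'];v,u=np.indices(z.shape)
    P=np.stack([(u-K[0,2])/K[0,0]*z,(v-K[1,2])/K[1,1]*z,z],-1)
    T=np.linalg.inv(c['world_to_cam']);return P@T[:3,:3].T+T[:3,3]
def ray(c,uv,h):
    K=c['mtx'];T=np.linalg.inv(c['world_to_cam'])
    d=T[:3,:3]@np.linalg.solve(K,[uv[0],uv[1],1]);o=T[:3,3]
    return o+d*(h-o[2])/d[2]
E
python3 - <<'E'
from h import *
for n in('scene','top'):
    c=shot(n,n+'0.png');T=np.linalg.inv(c['world_to_cam']);print(n,T.round(3).tolist(),c['mtx'].round(1).tolist(),(c['z_map']>0).mean())
print(manip.current_clock())
E
```

```text
scene [[-0.705, 0.58, -0.407, 1.093], [0.709, 0.568, -0.418, 0.585], [-0.012, -0.584, -0.812, 1.258], [0.0, 0.0, 0.0, 1.0]] [[391.4, 0.0, 322.2], [0.0, 391.4, 198.6], [0.0, 0.0, 1.0]] 0.9959140625
top [[-0.013, -0.99, 0.14, 0.416], [-1.0, 0.016, 0.021, 0.031], [-0.023, -0.14, -0.99, 1.277], [0.0, 0.0, 0.0, 1.0]] [[369.4, 0.0, 319.7], [0.0, 369.4, 201.9], [0.0, 0.0, 1.0]] 0.9961953125
0.1
```

View pics/scene0.png

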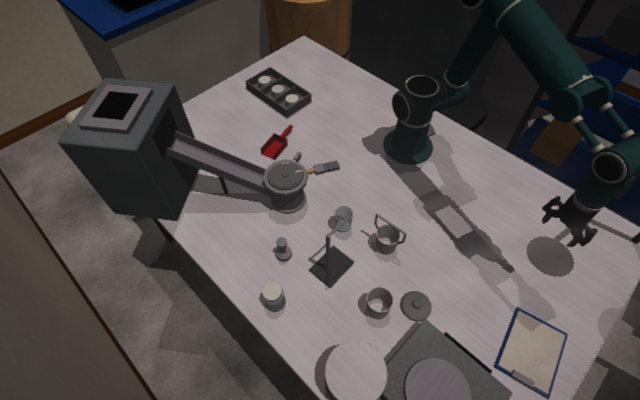

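View pics/top0.png

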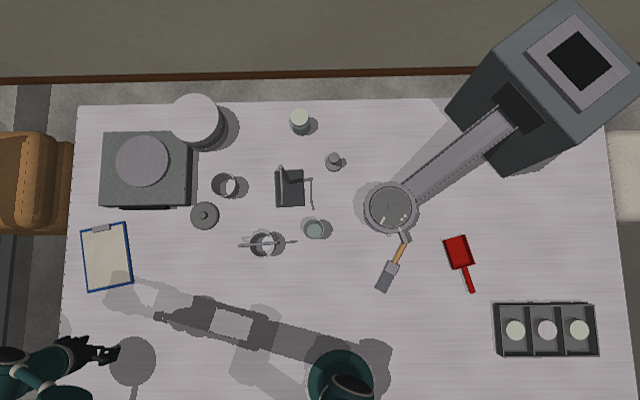

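The scene view shows the hopper at (285,180), the pail at (388,237) and the hook stand at (330,260). In the top view the hopper is at (390,208), the lever near (405,238), the pail at (267,243) and the hook at (290,187). I'll crop both views to get detail.

Run:
```python
from h import *
t=cv2.imread('pics/top0.png');s=cv2.imread('pics/scene0.png')
a=cv2.resize(t[165:265,345:445],None,fx=4,fy=4,interpolation=cv2.INTER_CUBIC)
b=cv2.resize(t[155:255,225:325],None,fx=4,fy=4,interpolation=cv2.INTER_CUBIC)
cv2.imwrite('pics/crop1.png',np.hstack([a,b]))
c=dict(np.load('top.npz'));P=cloud(c)
for n,(u0,u1,v0,v1) in dict(hop=(350,440,165,270),mid=(225,330,155,265)).items():
    Q=P[v0:v1,u0:u1].reshape(-1,3)
    for lo,hi in((.125,.145),(.145,.153),(.153,.165),(.165,.3)):
        m=(Q[:,2]>lo)&(Q[:,2]<hi)
        if m.any(): print(n,lo,hi,m.sum(),Q[m].mean(0).round(4),Q[m].min(0).round(3),Q[m].max(0).round(3))
```

```text
hop 0.125 0.145 446 [ 0.6054 -0.2224  0.135 ] [ 0.446 -0.321  0.125] [ 0.691 -0.078  0.145]
hop 0.145 0.153 779 [ 0.5563 -0.1587  0.1487] [ 0.446 -0.297  0.145] [ 0.687 -0.08   0.153]
hop 0.153 0.165 1259 [ 0.5531 -0.1632  0.1575] [ 0.446 -0.309  0.153] [ 0.683 -0.098  0.165]
mid 0.125 0.145 10 [0.5788 0.184  0.1369] [0.444 0.16  0.13 ] [0.666 0.303 0.144]
mid 0.145 0.153 54 [0.463  0.2353 0.1513] [0.444 0.159 0.146] [0.668 0.309 0.153]
mid 0.153 0.165 59 [0.4621 0.2475 0.1548] [0.446 0.162 0.153] [0.663 0.305 0.162]
mid 0.165 0.3 135 [0.6283 0.1637 0.2337] [0.557 0.159 0.166] [0.673 0.172 0.253]
```

View pics/crop1.png

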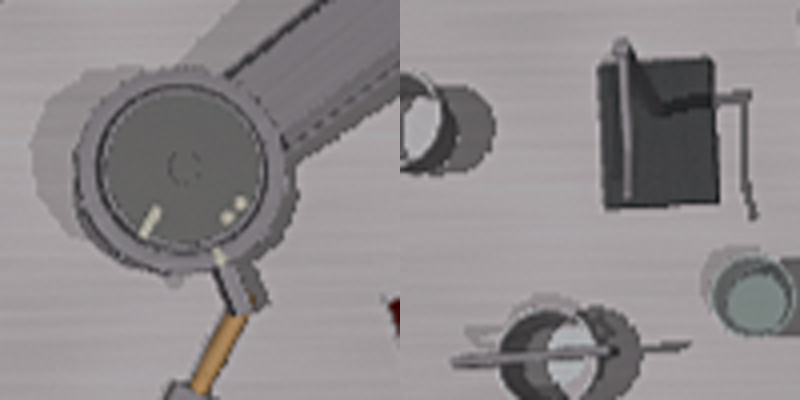

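The crop shows the cap centre near (185,167), the locked bar at (150,222), the two studs at (228,217) and (241,203), and the pointer and lever at (217,257) and (243,285). The hook arm runs from the post top (622,45) to the tip (628,195). The pail bar runs from (455,362) to (615,350). Next I'll turn these into world positions.

```bash
cat > m.py <<'E'
from h import *
def whites(c,box):
    u0,u1,v0,v1=box;im=c['pixels'][v0:v1,u0:u1].astype(int)
    m=((im.min(-1)>150)&((im[...,0]-im[...,2])>12)).astype(np.uint8)
    n,l,s,ce=cv2.connectedComponentsWithStats(m,connectivity=8)
    out=[]
    for i in range(1,n):
        v,u=np.nonzero(l==i);w=im[v,u].sum(-1)-400
        out.append((s[i,4],np.array([u0+np.average(u,weights=w),v0+np.average(v,weights=w)])))
    return out
def cap(c,box):
    # dark cap mask -> hull contour -> ellipse, centre cast on cap plane
    u0,u1,v0,v1=box;S=6
    g=cv2.resize(cv2.cvtColor(c['pixels'][v0:v1,u0:u1],cv2.COLOR_RGB2GRAY),None,fx=S,fy=S,interpolation=cv2.INTER_CUBIC)
    h=cv2.HoughCircles(cv2.GaussianBlur(g,(0,0),3),cv2.HOUGH_GRADIENT,1,50,param1=80,param2=15,minRadius=17*S,maxRadius=23*S)
    return [((x+.5)/S-.5+u0,(y+.5)/S-.5+v0,r/S) for x,y,r in h[0][:4]] if h is not None else None
E
python3 - <<'E'
from m import *
t=dict(np.load('top.npz'));s=dict(np.load('scene.npz'))
for x in cap(t,(345,445,165,265)): print('cap',np.round(x,2),ray(t,x[:2],.157).round(4),x[2]/369.4*1.13)
for n,w in whites(t,(360,420,185,240)): print('top white',n,w.round(1),ray(t,w,.16).round(4),ray(t,w,.151).round(4))
for n,w in whites(s,(255,315,150,200)): print('scene white',n,w.round(1),ray(s,w,.16).round(4),ray(s,w,.151).round(4))
P=cloud(t);Q=P.reshape(-1,3)
def fitcirc(B):
    A=np.c_[2*B,np.ones(len(B))];x=np.linalg.lstsq(A,(B**2).sum(1),rcond=None)[0];return x[:2],np.sqrt(x[2]+x[0]**2+x[1]**2)
# cap region by depth
H=P[165:265,345:445]
d=np.hypot(H[...,0]-.565,H[...,1]+.165);z=H[...,2]
print('cap z',np.percentile(z[d<.045],[5,50,95]),'ring z',np.percentile(z[(d>.066)&(d<.075)],[5,50,95]))
m=((z>.14)&(z<.17)&(d<.095)).astype(np.uint8)
m=cv2.morphologyEx(m,cv2.MORPH_OPEN,np.ones((9,9)))
k=max(cv2.findContours(m,0,1)[0],key=cv2.contourArea)[:,0]
B=np.array([ray(t,(u+345,v+165),.148)[:2] for u,v in k])
for _ in range(5):
    ce,r=fitcirc(B);e=abs(np.hypot(*(B-ce).T)-r);B=B[e<max(.003,1.5*e.mean())]
print('ring fit',ce,r,len(B))
# bar and hook by height
for nm,(u0,u1,v0,v1),lo,hi in(('bar',(225,300,225,260),.135,.175),('hook',(265,300,155,215),.2,.27)):
  for c,cn in((t,'top'),(s,'scene')):
    Q=cloud(c); b=(slice(v0,v1),slice(u0,u1)) if cn=='top' else slice(None)
    Q=Q[b].reshape(-1,3)
    C=np.array([.46,.245]) if nm=='bar' else np.array([.62,.165])
    Q=Q[(Q[:,2]>lo)&(Q[:,2]<hi)&(np.hypot(*(Q[:,:2]-C).T)<.1)]
    print(nm,cn,len(Q),np.median(Q,0).round(4),Q.min(0).round(4),Q.max(0).round(4))
    if len(Q)>5:
        vx,vy,x0,y0=cv2.fitLine(Q[:,:2].astype(np.float32),cv2.DIST_HUBER,0,.01,.01).ravel();p=(Q[:,:2]-[x0,y0])@[vx,vy];print('  dir',vx,vy,'ends',np.array([x0,y0])+p.min()*np.array([vx,vy]),np.array([x0,y0])+p.max()*np.array([vx,vy]))
        for i in np.argsort(Q[:,0])[::max(1,len(Q)//8)] if nm=='hook' else []: print('    ',Q[i].round(3))
E
```

```text
cap [390.  206.5  21.7] [ 0.5568 -0.1588  0.157 ] 0.06638061
top white 4 [404.6 215.5] [ 0.5283 -0.201   0.16  ] [ 0.5292 -0.2029  0.151 ]
top white 11 [382.1 220.2] [ 0.515  -0.1327  0.16  ] [ 0.5158 -0.134   0.151 ]
top white 2 [401.5 219. ] [ 0.5179 -0.1914  0.16  ] [ 0.5187 -0.1932  0.151 ]
top white 6 [399.4 229. ] [ 0.4879 -0.1837  0.16  ] [ 0.4885 -0.1854  0.151 ]
cap z [0.15371279 0.15736354 0.16165222] ring z [0.01491627 0.14742989 0.15388934]
ring fit [ 0.56015577 -0.15977197] 0.05932221296163884 77
bar top 109 [0.4515 0.2446 0.1531] [0.4436 0.1865 0.1373] [0.4576 0.3086 0.1579]
  dir 0.06910185 -0.9976096 ends [0.44663663 0.30860601] [0.45510769 0.18631089]
bar scene 100 [0.451  0.2509 0.151 ] [0.4399 0.1888 0.1352] [0.4585 0.3107 0.1583]
  dir 0.052815486 -0.9986043 ends [0.44833812 0.31078155] [0.45479094 0.18877557]
hook top 123 [0.6283 0.1635 0.2396] [0.5569 0.1586 0.2023] [0.6727 0.1715 0.2535]
  dir 0.99933946 0.036340903 ends [0.55691427 0.16130015] [0.67262337 0.1655079 ]
     [0.557 0.162 0.25 ]
     [0.575 0.163 0.245]
     [0.595 0.159 0.229]
     [0.613 0.164 0.239]
     [0.628 0.164 0.238]
     [0.642 0.164 0.24 ]
     [0.659 0.166 0.244]
     [0.665 0.16  0.242]
     [0.673 0.168 0.249]
hook scene 132 [0.6399 0.1674 0.2377] [0.5561 0.1604 0.2   ] [0.6748 0.1756 0.2537]
  dir 0.9982817 0.058597144 ends [0.55612227 0.16391418] [0.67462794 0.17087022]
     [0.556 0.164 0.249]
     [0.576 0.166 0.244]
     [0.592 0.165 0.232]
     [0.617 0.163 0.235]
     [0.637 0.169 0.237]
     [0.66  0.17  0.241]
     [0.668 0.165 0.246]
     [0.672 0.165 0.238]
     [0.674 0.167 0.232]
```

The numbers agree with the description. The axis to bar distance is 49.5 mm, studs to bar spans 1.398 rad, the pointer radius is 73 mm, the pail bar is 122 mm long and the hook 119 mm. The collar reads about 0.47 rad. Next I'll turn it.

```bash
cat >> h.py <<'E'
from scipy.spatial.transform import Rotation as Ro
def down(a): # tool down, jaw axis at yaw a
    c,s=np.cos(a),np.sin(a);return Ro.from_matrix([[c,s,0],[s,-c,0],[0,0,-1]]).as_rotvec()
AX=np.array([.5568,-.1588])
def lev(th,z,r=.1): return np.array([AX[0]+r*np.cos(th),AX[1]+r*np.sin(th),z])
E
python3 - <<'E'
from h import *
th0=np.arctan2(-.1854-AX[1],.4885-AX[0])%(2*np.pi); th1=np.arctan2(-.1327-AX[1],.515-AX[0])
print(np.degrees([th0,th1]),'turn',th0-th1)
best=None
for off in(-np.pi/2,np.pi/2):
    q=[manip.solve_ik(lev(t,.142),down(t+off)) for t in(th0,th1)]
    print(off,[None if x is None else x.round(2) for x in q])
    if all(x is not None for x in q):
        m=max(abs(x[5]) for x in q)
        if best is None or m<best[0]: best=(m,off)
off=best[1]
p=manip.current_ee_pos();manip.set_gripper(.05)
manip.move_l([p[0],p[1],.40],rate=.3)
manip.move_to(lev(th0,.40),down(th0+off))
manip.move_l(lev(th0,.20),rate=.3)
hit=manip.move_l(lev(th0,.142),rate=.1,max_force=15)
print('hit',hit,manip.current_ee_pos())
if not hit:
    manip.set_gripper(0,60);print('w',manip.current_gripper_width(),manip.current_wrist_force())
    n=12
    for i in range(1,n+1):
        t=th0+(th1-th0)*i/n
        manip.move_l(lev(t,.142),down(t+off),rate=.06)
        if i%4==0: print(i,manip.current_wrist_force().round(1),manip.current_ee_pos().round(4))
print(manip.current_clock());c=shot('top','top1.png');shot('scene','s1.png')
E
```

```text
[201.27883769 148.01926544] turn 0.929554894068358
-1.5707963267948966 [array([-0.45,  0.03,  2.07, -0.  ,  1.05, -2.39]), array([-0.27, -0.01,  2.11,  0.  ,  1.05, -1.28])]
1.5707963267948966 [array([-0.45,  0.03,  2.07, -0.  ,  1.05,  0.75]), array([-0.27, -0.01,  2.11, -0.  ,  1.05,  1.86])]
hit False [ 0.46417181 -0.19537338  0.14267276]
w 0.012982587177432059 [-0.67851237 -0.81187348  3.92451621]
4 [-0.2 -0.6  5.8] [ 0.4579 -0.1653  0.1429]
8 [ 1.4 -1.6  5. ] [ 0.4611 -0.1346  0.1429]
12 [ 2.8 -2.4  5.9] [ 0.4734 -0.1064  0.1429]
9.5917
```

Run:
```python
from m import *
manip.set_gripper(.05);p=manip.current_ee_pos()
manip.move_l([p[0],p[1],.30],rate=.3)
manip.move_l([.43,.05,.36],rate=.4)
c=shot('top','top2.png');s=shot('scene','s2.png')
for n,w in whites(c,(350,420,185,245)): print(n,w.round(1),ray(c,w,.16).round(4),ray(c,w,.151).round(4))
t=cv2.imread('pics/top2.png')[165:265,345:445];b=cv2.imread('pics/s2.png')[140:220,245:325]
cv2.imwrite('pics/crop2.png',np.hstack([cv2.resize(x,(400,400),interpolation=cv2.INTER_CUBIC) for x in(t,b)]))
print(manip.current_clock())
```

```text
4 [404.6 215.5] [ 0.5283 -0.201   0.16  ] [ 0.5292 -0.2029  0.151 ]
17 [382.1 220.2] [ 0.5152 -0.1328  0.16  ] [ 0.516  -0.1341  0.151 ]
4 [401.5 218.6] [ 0.519  -0.1915  0.16  ] [ 0.5198 -0.1932  0.151 ]
11.4917
```

View pics/crop2.png

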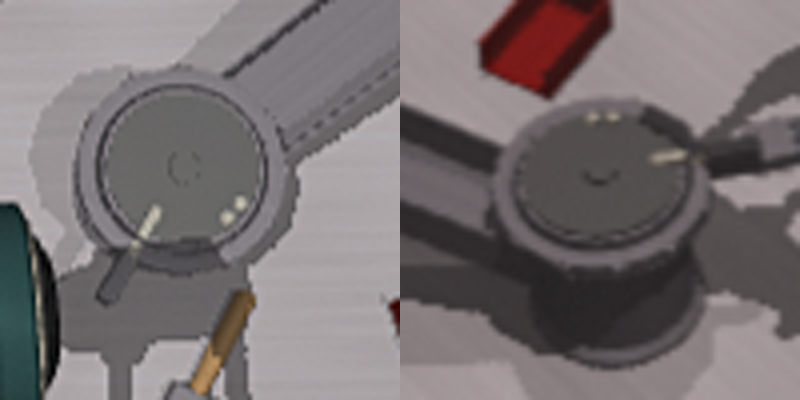

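The top crop shows the bar at (150,222) and the lever running from (135,255) to (105,297), about in line, but the arm's shadow hides the pointer. I'll move to above the pail and re-measure.

Run:
```python
from m import *
u=np.array([.061,-.998]);C=np.array([.4512,.2485]);G=C-.031*u   # grip on +y side
yaw=np.arctan2(u[1],u[0])+np.pi/2; 
for y in(yaw,yaw+np.pi,yaw-np.pi):
    q=manip.solve_ik([*G,.142],down(y));print(y,None if q is None else q.round(2))
y=min((yaw,yaw+np.pi),key=lambda y:abs(manip.solve_ik([*G,.142],down(y))[5]))
manip.move_to([*G,.32],down(y))
c=shot('top','top3.png');s=shot('scene','s3.png')
W=whites(c,(350,420,185,245))
for n,w in W: print(n,w.round(1),ray(c,w,.16).round(4),ray(c,w,.151).round(4))
t=cv2.imread('pics/top3.png')[165:265,345:445];b=cv2.imread('pics/s3.png')[140:220,245:325]
cv2.imwrite('pics/crop3.png',np.hstack([cv2.resize(x,(400,400),interpolation=cv2.INTER_CUBIC) for x in(t,b)]))
# lever centreline by colour-free height: points 155..165 outside ring
P=cloud(c)[165:265,345:445];d=np.hypot(P[...,0]-AX[0],P[...,1]-AX[1])
m=(d>.084)&(d<.125)&(P[...,2]>.135)&(P[...,2]<.175)&(P[...,0]<.52);Q=P[m]
print(len(Q),Q.mean(0),np.degrees(np.arctan2(*(Q.mean(0)[:2]-AX)[::-1])))
print(manip.current_clock())
```

```text
0.06104629853638066 [ 0.51  0.08  2.02 -0.    1.05  0.45]
3.2026389521261738 None
-3.0805463550534125 NoneTraceback (most recent call last):
  File "<stdin>", line 6, in <module>
  File "<stdin>", line 6, in <lambda>
TypeError: 'NoneType' object is not subscriptable
```

```bash
cat > look.py <<'E'
from m import *
def look(k):
    c=shot('top',f'top{k}.png');s=shot('scene',f's{k}.png')
    for n,w in whites(c,(350,420,185,245)): print(n,w.round(1),ray(c,w,.16).round(4),ray(c,w,.151).round(4))
    t=cv2.imread(f'pics/top{k}.png')[165:265,345:445];b=cv2.imread(f'pics/s{k}.png')[140:220,245:325]
    cv2.imwrite(f'pics/crop{k}.png',np.hstack([cv2.resize(x,(400,400),interpolation=cv2.INTER_CUBIC) for x in(t,b)]))
    P=cloud(c)[165:265,345:445];d=np.hypot(P[...,0]-AX[0],P[...,1]-AX[1])
    m=(d>.086)&(d<.118)&(P[...,2]>.135)&(P[...,2]<.175)&(P[...,0]<.52);Q=P[m]
    print('lever',len(Q),Q.mean(0),np.degrees(np.arctan2(*(Q.mean(0)[:2]-AX)[::-1])))
E
python3 - <<'E'
from look import *
u=np.array([.061,-.998]);C=np.array([.4512,.2485]);G=C-.031*u
manip.move_to([*G,.32],down(.061));look(3);print(manip.current_clock())
E
```

```text
5 [404.6 215.3] [ 0.5289 -0.2012  0.16  ] [ 0.5298 -0.203   0.151 ]
17 [382.1 220.2] [ 0.5153 -0.1328  0.16  ] [ 0.5161 -0.1341  0.151 ]
5 [401.4 218.8] [ 0.5184 -0.1912  0.16  ] [ 0.5192 -0.193   0.151 ]
6 [378.2 226.8] [ 0.4952 -0.1203  0.16  ] [ 0.4959 -0.1215  0.151 ]
lever 56 [ 0.47052998 -0.10353086  0.15825705] 147.35422731014665
13.125
```

View pics/crop3.png

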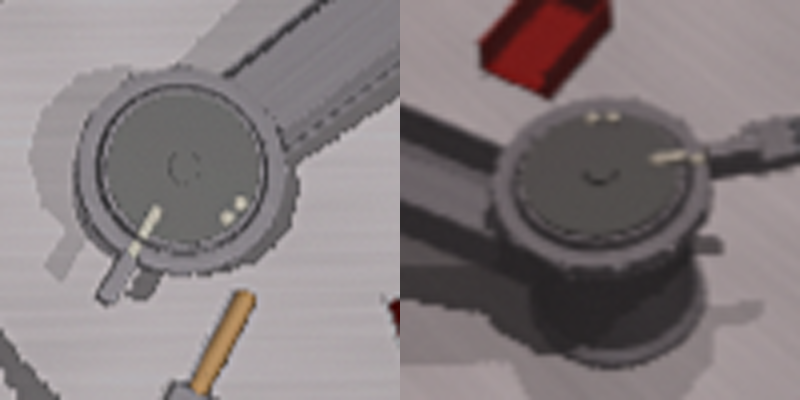

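The pointer is at (378.2,226.8), bearing 148.5° against 147.9° for the bar, so the collar is locked within about 1°. Next is the pail.

Run:
```python
from look import *
u=np.array([.061,-.998]);C=np.array([.4512,.2485]);G=C-.031*u
hit=manip.move_l([*G,.142],rate=.12,max_force=12);print('hit',hit,manip.current_ee_pos())
assert not hit
f0=manip.current_wrist_force()
manip.set_gripper(0,90);print('w',manip.current_gripper_width())
manip.move_l([*G,.264],rate=.1);print('dF',manip.current_wrist_force()-f0,manip.current_gripper_width())
h=np.array([.9989,.047]);S=np.array([.592,.1643])
manip.move_l([*(S-.08*h-.031*u),.264],rate=.08);manip.dwell(.5)
c=shot('top','top4.png');s=shot('scene','s4.png')
t=cv2.imread('pics/top4.png')[155:255,225:325];b=cv2.imread('pics/s4.png')[190:290,290:410]
cv2.imwrite('pics/crop4.png',np.hstack([cv2.resize(t,(400,400),interpolation=cv2.INTER_CUBIC),cv2.resize(b,(400,333),interpolation=cv2.INTER_CUBIC).__class__ is None or cv2.resize(b,(400,400),interpolation=cv2.INTER_CUBIC)]) if False else np.hstack([cv2.resize(t,(400,400)),cv2.resize(b,(400,400))]))
print(manip.current_clock(),manip.current_ee_pos())
```

```text
hit False [0.44994438 0.27979202 0.14291307]
w 0.004826376903012051
dF [ 0.08221119 -0.81079019 -1.53430714] 0.004720277501049656
18.7 [0.51019345 0.19149065 0.26399809]
```

View pics/crop4.png

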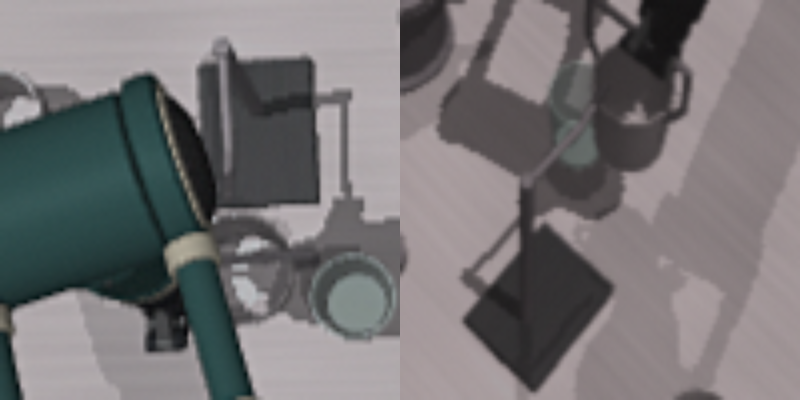

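The pail is held, and its handle shows in the scene crop from (595,10) to (685,70). Before going over the tip I'll check the bar's actual position and tilt with the depth data.

Run:
```python
from h import *
s=dict(np.load('scene.npz'));P=cloud(s)
e=np.array([.512,.160])
m=(np.hypot(P[...,0]-e[0],P[...,1]-e[1])<.1)&(P[...,0]<.548)&(P[...,2]>.21)&(P[...,2]<.3)
v,u=np.nonzero(m);Q=P[m];C=s['pixels'][m].mean(-1)
o=np.argsort(Q[:,1])
for i in o[::max(1,len(o)//45)]: print(Q[i].round(3),u[i],v[i],C[i].round())
# rim
m=(np.hypot(P[...,0]-e[0],P[...,1]-e[1])<.06)&(P[...,2]>.18)&(P[...,2]<.21);print('rim',P[m].mean(0),P[m].max(0),P[m].min(0))
```

```text
[0.517 0.102 0.273] 346 188 59.0
[0.516 0.104 0.226] 346 197 39.0
[0.519 0.104 0.266] 346 190 41.0
[0.514 0.105 0.235] 347 195 51.0
[0.52  0.105 0.252] 346 193 40.0
[0.517 0.106 0.271] 347 189 49.0
[0.516 0.106 0.261] 347 191 45.0
[0.514 0.107 0.275] 348 188 65.0
[0.516 0.108 0.218] 347 199 62.0
[0.517 0.109 0.214] 347 200 53.0
[0.514 0.112 0.275] 349 189 63.0
[0.515 0.113 0.271] 349 190 53.0
[0.516 0.118 0.276] 350 190 58.0
[0.515 0.121 0.274] 351 191 55.0
[0.516 0.126 0.273] 352 192 53.0
[0.514 0.129 0.274] 353 192 65.0
[0.515 0.134 0.275] 354 193 55.0
[0.51  0.138 0.273] 356 193 109.0
[0.511 0.139 0.271] 356 194 63.0
[0.515 0.146 0.275] 357 195 56.0
[0.514 0.15  0.279] 358 195 79.0
[0.512 0.152 0.273] 359 196 66.0
[0.522 0.191 0.258] 366 208 32.0
[0.522 0.195 0.262] 367 208 23.0
[0.516 0.2   0.276] 370 205 35.0
[0.525 0.2   0.276] 368 207 24.0
[0.504 0.201 0.286] 373 201 35.0
[0.523 0.202 0.28 ] 369 206 28.0
[0.522 0.202 0.269] 369 208 32.0
[0.507 0.203 0.259] 372 207 51.0
[0.5   0.203 0.274] 374 203 98.0
[0.522 0.204 0.292] 370 204 26.0
[0.506 0.204 0.276] 373 204 59.0
[0.516 0.204 0.275] 371 206 50.0
[0.524 0.204 0.3  ] 370 203 22.0
[0.513 0.205 0.283] 372 204 52.0
[0.52  0.205 0.297] 371 203 24.0
[0.518 0.206 0.274] 371 207 46.0
[0.517 0.207 0.295] 372 203 24.0
[0.51  0.207 0.273] 373 206 77.0
[0.51  0.212 0.271] 374 207 75.0
[0.509 0.214 0.217] 373 217 68.0
[0.509 0.216 0.231] 374 215 85.0
[0.51  0.217 0.227] 374 216 69.0
[0.512 0.218 0.264] 375 210 62.0
[0.51  0.219 0.218] 374 218 58.0
[0.506 0.22  0.276] 377 207 129.0
[0.513 0.22  0.256] 375 212 54.0
[0.509 0.22  0.23 ] 375 216 62.0
[0.508 0.221 0.218] 375 218 90.0
[0.51  0.222 0.255] 376 212 64.0
[0.508 0.222 0.236] 376 215 100.0
[0.512 0.224 0.253] 376 213 82.0
[0.508 0.224 0.255] 377 212 112.0
rim [0.52355515 0.16354912 0.1958541 ] [0.55350403 0.21176844 0.2093634 ] [0.4796542  0.10919541 0.18030523]
```

The bar is level at z≈0.272, with its middle at (0.513, 0.163), which fits the plan. I'll move over the seat and lower it.

Run:
```python
from look import *
u=np.array([.061,-.998]);S=np.array([.592,.1643]);G=S-.031*u
hit=manip.move_l([*G,.264],rate=.04,max_force=6);print('hit1',hit,manip.current_ee_pos(),manip.current_wrist_force())
assert not hit
manip.dwell(.3)
hit=manip.move_l([*G,.228],rate=.02,max_force=5);print('hit2',hit,manip.current_ee_pos(),manip.current_wrist_force())
s=shot('scene','s5.png');t=shot('top','top5.png')
cv2.imwrite('pics/crop5.png',cv2.resize(cv2.imread('pics/s5.png')[180:300,270:410],(700,600),interpolation=cv2.INTER_CUBIC))
print(manip.current_clock())
```

```text
hit1 False [0.5899741  0.1952371  0.26404808] [-0.03988543  0.31926851 -2.22890933]
hit2 True [0.59068099 0.19527997 0.23133636] [ 0.67450934 -0.17947083  3.12801632]
22.7417
```

View pics/crop5.png

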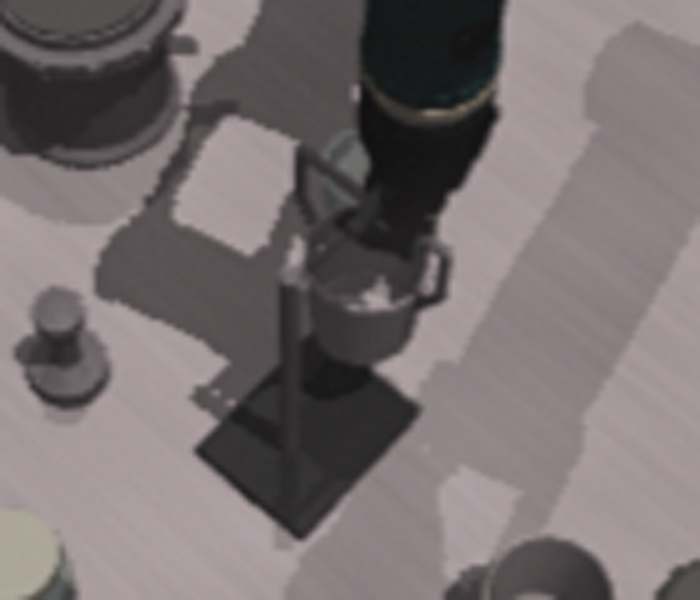

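The bar met the hook at z≈0.239, where the seat should put it (0.238). The picture shows the arm passing under the bar near (370,205), with the pail clear of the post. I'll release, rise and check.

Run:
```python
from look import *
manip.set_gripper(.035);manip.dwell(.3)
p=manip.current_ee_pos();print(p,manip.current_wrist_force())
print('hit',manip.move_l([p[0],p[1],.34],rate=.1,max_force=5))
manip.move_to([.25,.60,.40],manip.current_orientation())
manip.dwell(2)
look(6)
def pail():
    s=shot('scene','s6.png');P=cloud(s)
    d=np.hypot(P[...,0]-.592,P[...,1]-.165)
    m=(d<.07)&(abs(P[...,0]-.592)<.012)&(P[...,2]>.228)&(P[...,2]<.25);B=P[m]
    m2=(d<.06)&(P[...,2]>.15)&(P[...,2]<.18);print('bar',B.mean(0),B.min(0),B.max(0),'rim',P[m2].mean(0),P[m2].min(0),P[m2].max(0));return s['pixels'].astype(int)
a=pail();manip.dwell(1);b=pail();print('motion',abs(a-b)[180:300,270:410].max(),manip.current_clock())
x=cv2.resize(cv2.imread('pics/s6.png')[190:270,290:390],(400,400));y=cv2.resize(cv2.imread('pics/top6.png')[155:255,225:325],(400,400))
cv2.imwrite('pics/crop7.png',np.hstack([x,y]))
```

```text
[0.58930392 0.19502152 0.22949219] [-0.4775645  -0.55447115  0.36526393]
hit False
4 [404.6 215.5] [ 0.5283 -0.201   0.16  ] [ 0.5292 -0.2029  0.151 ]
12 [382.1 220. ] [ 0.5156 -0.1329  0.16  ] [ 0.5164 -0.1342  0.151 ]
2 [401.5 219. ] [ 0.5179 -0.1915  0.16  ] [ 0.5187 -0.1933  0.151 ]
5 [378.  226.8] [ 0.4953 -0.12    0.16  ] [ 0.4959 -0.1212  0.151 ]
lever 55 [ 0.47079299 -0.10369347  0.15826294] 147.35144505068095
bar [0.59217416 0.16638529 0.24062196] [0.58021215 0.10368297 0.22873785] [0.60264658 0.2265261  0.24703192] rim [0.59517974 0.16566398 0.16624264] [0.54870591 0.11438035 0.15040899] [0.63193798 0.21770692 0.17941577]
bar [0.59208526 0.16728873 0.24042516] [0.58149901 0.1033473  0.22826373] [0.60316783 0.22674622 0.24656827] rim [0.59539101 0.16635481 0.16547508] [0.54701283 0.11470673 0.15067172] [0.63226254 0.21742253 0.17778203]
motion 39 29.8167
```

View pics/crop7.png

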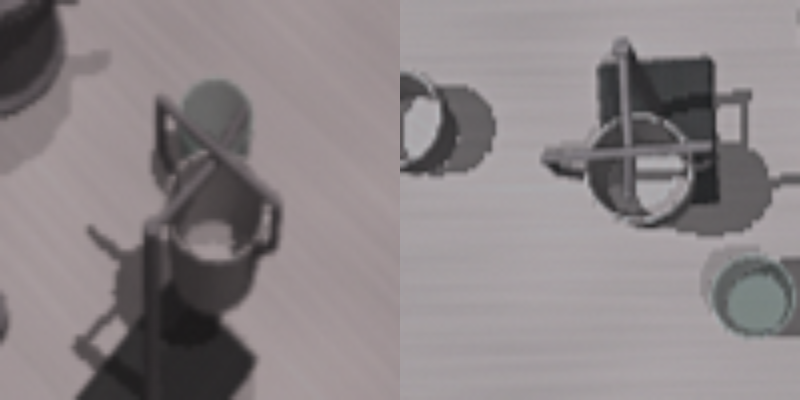

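View pics/top6.png

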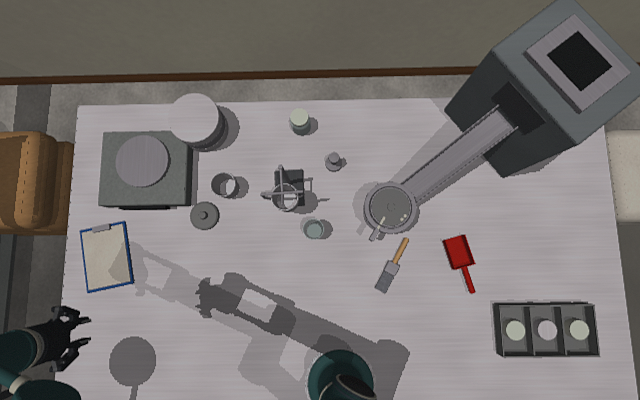

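The pail hangs on the hook: the bar crosses the arm near (625,152) in the right crop. The collar is unchanged and the bystanders haven't moved. The two frames still differed slightly, so I'll let the pail settle before handing in.

Run:
```python
from look import *
def f():return manip.read_camera('scene')['pixels'].astype(int)
for w in(8,6):
    manip.dwell(w);a=f();manip.dwell(.35);b=f();d=abs(a-b)
    print('motion pail',d[190:270,300:390].max(),(d[190:270,300:390]>15).sum(),'ref',d[250:350,100:200].max(),manip.current_clock())
manip.finish_job()
```

```text
motion pail 31 9 ref 4 38.2667
motion pail 18 3 ref 5 44.7167
the job is handed in; nothing more can be done
```

I turned the collar to the locked mark, then hung the pail by its handle on the hook. I handed the job in at about 45 s of the 67 s allowed.

- **Collar:** I gripped the lever and turned it about 0.93 rad clockwise. After release, the pointer ridge read 148.5° from the axis against 147.9° for the locked bar, about 0.01 rad apart. A last look after the pail was hung gave the same pointer and lever positions. The coarser depth reading of the lever was 147.4°, which agrees within about 1°.
- **Pail:** The handle bar rests on the hook at a height of about 0.24 m. It lies at x, y ≈ (0.592, 0.166), with its middle within about 1 mm of the hook's arm. The gripper came away freely and was parked well clear.
- **Other loose things:** In the last full picture they looked to be where they started.
- **Stillness check:** This one was not perfectly clean. The difference between frames at the pail was still fading: 39, then 31, then 18 grey levels, against about 5 for the background. In the last pair it came down to 3 pixels. I take this as a residual sway of well under a pixel, so the pail was practically but not provably motionless when I handed in.

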